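# Tip the praline tote to its pouring corner and hold it

### The arm

A 6-joint arm with a two-finger parallel gripper is mounted at the origin on the work surface. World frame = base frame: x ahead of the robot, y to its left, z up, the work surface at z = 0. Lengths are in m, angles in rad, forces in N, time in s.
With the tool pointing down it reaches from about 0.275 to 0.75 m from the base axis. Payload 10.2 kg.
Tool frame: the origin (TCP) lies midway between the tips of the shut fingers; the grasp point (between the pads) lies env.hold_point_z behind it (env.hold_point_z is the distance from the TCP to the grasp point, in m); z points along the fingers, y is the line along which they close (so a half turn about z gives the same grasp; the last joint's range is limited). The gripper opens to 88 mm and grips with 3 to 60 N. Pads are 18 mm wide; open, the fingers measure 123 mm over their backs; the gripper's body (75 mm by 187 mm) begins 45 mm behind the grasp point.
Start: joints at [-1.442, 0.313, 1.498, -0, 1.331, -0.223], TCP at [0.181, -0.493, 0.239] pointing down, gripper open.
Joint ranges: [-2.94, 2.94], [-0.97, 2.17], [0.19, 2.56], [-1.23, 4.37], [0.02, 3.11], [-2.88, 2.88]. Speed limits (rad/s): [2.39, 2.39, 3.01, 3.14, 3.14, 3.14].

### API

Orientations are given as a 3x3 rotation matrix whose columns are the frame's x, y, z axes.
In Python, from plant import env, camera, camera_params gives the robot as it stands. The module is installed in compiled form; this text tells all that it offers.
- The arm moves only by the tool step_arm, never from a script. Its argument "rows" is text: rows parted by semicolons, each of 7 numbers parted by spaces: the shift along the tool's x, y, z in m, then the turn, a rotation vector about the tool's x, y, z in degrees, then the closure, from 0 (fully open) to 1 (shut). A call has 1 to 20 rows; each row shifts and turns the commanded pose from where the row before left it, along the tool's axes as they then stand; what a row does not reach is not made up. A row lasts 1/10 s, in which the tool goes at most 50 mm and 8.59 degrees, less where a joint would pass 70% of its speed; a pose out of reach is approached as far as the arm can. A call is refused whole if a number of a shift passes 0.05 or a number of a turn 8.59, either way. A call with a gripper value outside its range is refused whole. The fingers move at their own pace and stop on an object; "force" is the grip in N (left out, the last holds). Time passes only in rows, so rows that do not move let the fingers close. It gives the time, the measured TCP pose, the force, the opening and the grip force at its end, in the units of the state.
- env.get_state(): the state, without advancing time (a new reading comes with each control period).
- camera(name): name is "scene" or "top" or "wrist"; returns (picture, depth): 420x560x3 uint8, red, green, blue; 420x560 float32, m along the optical axis (not along the pixel's ray), 0 where there is no reading.
- camera_params(name): a dict with "vfov" (degrees; the focal length in pixels is half the picture's height over the tangent of half this angle, whatever the lens; pixels are square), "cx", "cy" (the principal point, pixels), "R" (3x3) and "t" (3): a world point X has camera coordinates R X + t. Camera axes: x right, y down, z forward; pixel columns grow to the right and rows downward; lengths in m; the calibration is good to about 2 mm. A picture is of the moment at which its call begins: read the wrist's pose just before it. camera_params takes no time and is no camera call; for the wrist camera it gives the pose at the moment of the call.
- env.close_job(): hands the job in; it is judged then, once.
The state is a dict: "time_s": time; "joints": joint angles; "qd": joint speeds; "tau": joint torques, N m; "tcp_pos": TCP position; "eef_rot": TCP orientation; "contact_force": force on the tool from outside, world axes, zero at the start; "ft_torque": the same for the moment, N m; "opening": finger opening in m; "grasp_force": force on a finger pad.
Only numpy, scipy, OpenCV 4.12 (cv2) and the standard library are available. Lean on these libraries where they do the work, as an engineer would, in place of code of your own. Each camera call takes 0.05 s, during which the arm holds its last target. There are 200 camera calls.

### The job

Take the handled steel tote with the four loose pralines by its handle and lift it off the nested trays, then tilt it until all four pralines have slid together into the corner with the pouring lip. Finish while still holding it in the air like that: clearly tilted, pralines in the lip corner, every part of the tote about 10 cm or more above the worktop. Spill nothing and leave the two trays and the other things on the bench where they are.

Things in the scene. Friction and masses are not known exactly. Their poses are not given: they have to be found in the camera images.
- tote: open steel tote, 200 (its x) x 150 (y) mm outside, walls 40 mm high, 3 mm thick, 0.3 to 0.5 kg, stands level at any yaw; origin: centre of underside, z up. A black handle bar runs along its x over the middle, on upright straps at the short walls. Only its +x, +y corner has a pouring lip (50 mm wide, sticks out 35 mm; walls cut to 26 mm there). Centre of mass: middle, under the handle.
- tote_handle (a point): centre of the handle bar (half-way along and half-way up), 110 mm above the tote's underside; the bar is 208 mm long along tote x, 16 mm wide (y), 22 mm tall, flat-sided, with about 57 mm free air between it and the level of the rim; axes as the tote
- tote_corner (a point): the inside corner of the tote's floor at the pouring lip: tote x +97, y +72, z +3 mm (top of the floor)
- praline0_center (a point): loose brown domed praline with smooth flat bottom, 24 mm diameter, 14 mm high, 11 g; point at its centre. It stands flat in the tote and slides on the steel (friction about 0.2): it starts at some 12 degrees of tilt, and needs 25 to 35 degrees towards the lip corner (both walls alike) where it rubs along a wall
- praline1_center (a point): a second such praline
- praline2_center (a point): a third such praline
- praline3_center (a point): a fourth such praline
- tray_medium: plain white plastic tray, 232 x 182 mm, 18 mm high, floor and walls 3 mm, loose, no handle; the tote stands on its floor, with about 13 mm to each side; origin at the centre of its underside; stays where it is
- tray_large: plain white plastic tray, 260 x 210 mm, 18 mm high, floor 3 mm, loose on the worktop, under the medium tray; origin at the centre of its underside; stays where it is
- mould: bystander: clear praline mould plate, 200 x 120 x 16 mm, filled cavities, to the robot's left of the work; origin at the centre of its underside
- bowl: bystander: empty round steel bowl, 180 mm across, 75 mm high, to the robot's right; origin at the centre of its underside
- scraper: bystander: flat steel scraper with a black grip, about 220 mm long, up to 18 mm high, lying crosswise at the left, nearer the robot than the mould; origin near its middle, on its underside

How it is judged:
On the way:
1. the tote is lifted clear of the trays (height (world z) of tote above 0.05 m and contact force between tote and tray_medium below 0.1 N and contact force between the fingers and tote above 1 N), for 0.2 s.
At the end, for the whole second after the job is handed in: Gripper holds the tote still in the air touching nothing else, tilted 0.2 to 1.0 rad, its lip floor corner over 80 mm above the worktop; all four praline centres within 95 mm of that inside corner; both trays moved less than 40 mm (distance between each of praline0_center, praline1_center, praline2_center, praline3_center and tote_corner below 0.095 m and angle between tote's own z axis and vertical between 0.2 and 1 rad and height (world z) of tote_corner above 0.08 m and contact force between the fingers and tote above 1 N and linear speed of tote below 0.03 m/s and contact force between tote and tray_medium below 0.1 N and contact force between tote and tray_large below 0.1 N and contact force between tote and bowl below 0.1 N and distance of each of tray_medium, tray_large from where it was at the start of the episode below 0.04 m); the arm keeps its last pose, push and grip.
It fails at once if a praline is spilled out of the tote (distance between any of praline0_center, praline1_center, praline2_center, praline3_center and tote above 0.15 m).
It fails at once if the trays beneath are dragged or carried off (distance of any of tray_medium, tray_large from where it was at the start of the episode above 0.04 m).
It fails at once if a bystander is disturbed (distance of any of mould, bowl, scraper from where it was at the start of the episode above 0.03 m).
It also fails if it takes over 42 s, if anything falls off the work surface, if the arm or the gripper's body presses on something with over 40 N, if the wrist force passes 120 N, or if a joint passes its speed limit or range.

## Working session

There is one attempt and no reset: what is moved stays moved. The work goes in short steps, Python scripts to look and compute and a tool call to move; the robot and the scene stay as the last step left them, time stands still between calls to the robot, and variables do not carry over. Pictures are saved under pics/ and viewed, at most 10 in all, crops included, and the job is handed in when it is done.

Besides the shell and the picture viewer there is one more tool, called after ">>>" by a JSON object that holds its "method" and its "body". step_arm: Moves the arm, as the interface text tells. Its arguments: {"type":"object","properties":{"rows":{"type":"string"},"force":{"type":"number"}},"required":["rows"]}

```bash
mkdir -p pics
cat > h.py <<'E'
import numpy as np, cv2
from plant import env, camera, camera_params
def save(n,f):
    p,d=camera(n); cv2.imwrite(f,p[:,:,::-1]); return p,d
def cloud(n,d):
    c=camera_params(n); f=d.shape[0]/2/np.tan(np.radians(c['vfov'])/2)
    v,u=np.indices(d.shape); X=np.dstack([(u-c['cx'])/f*d,(v-c['cy'])/f*d,d])-np.array(c['t'])
    return X@np.array(c['R'])   # R^T (Xc-t)
E
python3 - <<'E'
from h import *
p,d=save('top','pics/top.png'); np.savez('top.npz',p=p,d=d,w=cloud('top',d))
p,d=save('scene','pics/scene.png')
s=env.get_state(); print(s['eef_rot'],s['tcp_pos'],env.hold_point_z,s['opening'])
E
```

```text
[[ 9.38752701e-01  3.44591564e-01 -1.41300470e-04]
 [ 3.44591510e-01 -9.38752112e-01  1.07918323e-03]
 [ 2.39231323e-04 -1.06177712e-03 -9.99999408e-01]] [ 0.18087524 -0.49263366  0.23825659] 0.0187 0.08797825703244937
```

View pics/top.png

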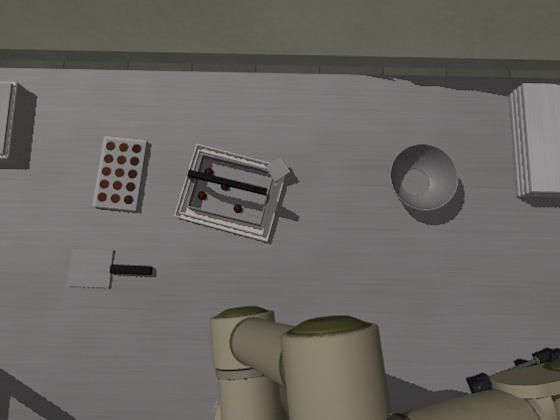

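View pics/scene.png

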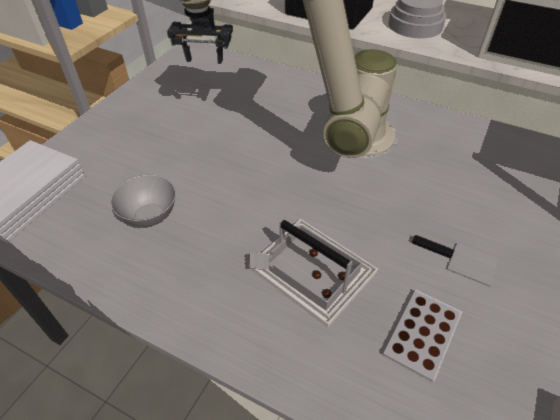

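The top view shows the tote at about (230,185). Its handle runs from (190,175) to (267,190), the lip is at (279,168), and the bowl is to the right at (425,180). Next I'll measure the handle.

Run:
```python
from h import *
z=np.load('top.npz'); p,w=z['p'],z['w']
roi=np.zeros(p.shape[:2],bool); roi[140:245,175:295]=1
m=roi&(w[:,:,2]>0.095)&(w[:,:,2]<.16)&(p.max(2)<70)
P=w[m]; print(m.sum(),np.percentile(P[:,2],[5,50,95]))
r=cv2.minAreaRect((P[:,:2]*1000).astype(np.float32)); print(r)
c=np.array(r[0])/1000
u=np.linalg.svd(P[:,:2]-P[:,:2].mean(0))[2][0]; u*=-np.sign(u[1]); print('tote x',u,np.degrees(np.arctan2(u[1],u[0])))
l=w[160:178,272:287]; print('lip',np.median(l.reshape(-1,3),0))
hsv=cv2.cvtColor(p,cv2.COLOR_RGB2HSV)
b=(roi&(hsv[:,:,0]<14)&(hsv[:,:,1]>110)&(p[:,:,0]>50)).astype(np.uint8)
n,_,s,ce=cv2.connectedComponentsWithStats(b)
R=np.c_[u,[-u[1],u[0]]]
for i in range(1,n):
  if s[i,4]>8:
    x=w[int(ce[i,1]),int(ce[i,0])]; print(s[i,4],ce[i],x,(x[:2]-c)@R)
st=env.get_state(); print(st['joints'])
```

```text
579 [0.11221054 0.12552182 0.12937376]
((599.0848388671875, 83.12590026855469), (206.3240203857422, 16.651094436645508), 76.93701171875)
tote x [-0.22342921 -0.97472016] -102.9105270127035
lip [ 0.65635431 -0.04428318  0.03768267]
[-1.44238409e+00  3.13349313e-01  1.49832021e+00 -1.99433719e-06
  1.33101152e+00 -2.23391032e-01]
```

>>> {"method": "step_arm", "body": {"rows": "0.0295 -0.0198 -0.002 0 0 0 0;0.0295 -0.0198 -0.002 0 0 0 0;0.0295 -0.0198 -0.002 0 0 0 0;0.0295 -0.0198 -0.002 0 0 0 0;0.0295 -0.0198 -0.002 0 0 0 0;0.0295 -0.0198 -0.002 0 0 0 0;0.0295 -0.0198 -0.002 0 0 0 0;0.0295 -0.0198 -0.002 0 0 0 0;0.0295 -0.0198 -0.002 0 0 0 0;0.0295 -0.0198 -0.002 0 0 0 0;0.0295 -0.0198 -0.002 0 0 0 0;0.0295 -0.0198 -0.002 0 0 0 0;0.0295 -0.0198 -0.002 0 0 0 0;0.0295 -0.0198 -0.002 0 0 0 0;0.0295 -0.0198 -0.002 0 0 0 0;0.0295 -0.0198 -0.002 0 0 0 0;0.0295 -0.0198 -0.002 0 0 0 0;0.0295 -0.0198 -0.002 0 0 0 0;0.0295 -0.0198 -0.002 0 0 0 0;0.0295 -0.0198 -0.002 0 0 0 0"}}

```text
time_s: 2.1
tcp_pos: [0.5989, 0.0835, 0.2784]
eef_rot: [[0.939, 0.345, -0.001], [0.345, -0.939, -0.0], [-0.001, -0.0, -1.0]]
contact_force: [0.0, -0.0, 0.8]
opening: 0.0881
grasp_force: 0.0
```

>>> {"method": "step_arm", "body": {"rows": "0 0 0 0 0 -5.7 0;0 0 0 0 0 -5.7 0;0 0 0 0 0 -5.7 0;0 0 0 0 0 -5.7 0;0 0 0 0 0 -5.7 0;0 0 0 0 0 -5.7 0;0 0 0 0 0 -5.7 0;0 0 0 0 0 -5.7 0;0 0 0 0 0 -5.7 0;0 0 0 0 0 -5.7 0;0 0 0 0 0 0 0;0 0 0 0 0 0 0"}}

```text
time_s: 3.3
tcp_pos: [0.5982, 0.0822, 0.2785]
eef_rot: [[0.225, 0.974, -0.001], [0.974, -0.225, 0.0], [-0.0, -0.0, -1.0]]
contact_force: [-0.2, -0.0, -0.1]
opening: 0.0882
grasp_force: 0.0
```

Run:
```python
from h import *
s=env.get_state(); print(s['time_s'],s['eef_rot'].round(3),s['tcp_pos'],s['joints'].round(3))
p,d=save('wrist','pics/w1.png'); w=cloud('wrist',d)
m=(w[:,:,2]>0.1)&(w[:,:,2]<.14)&(p.max(2)<90)
P=w[m]; print(m.sum(),np.percentile(P[:,2],[5,50,95]))
r=cv2.minAreaRect((P[:,:2]*1000).astype(np.float32)); print(r)
u=np.linalg.svd(P[:,:2]-P[:,:2].mean(0),full_matrices=False)[2][0]; print(np.degrees(np.arctan2(u[1],u[0])),P.mean(0))
```

```text
3.3 [[ 0.225  0.974 -0.001]
 [ 0.974 -0.225  0.   ]
 [-0.    -0.    -1.   ]] [0.59824368 0.08218886 0.27846419] [-0.057  0.47   1.17  -0.     1.502  0.17 ]
4533 [0.12527128 0.12700676 0.12824441]
((600.5888061523438, 84.81100463867188), (200.36184692382812, 16.02715492248535), 77.22978973388672)
-102.86814791601347 [0.6028162  0.09451229 0.12693128]
```

View pics/w1.png

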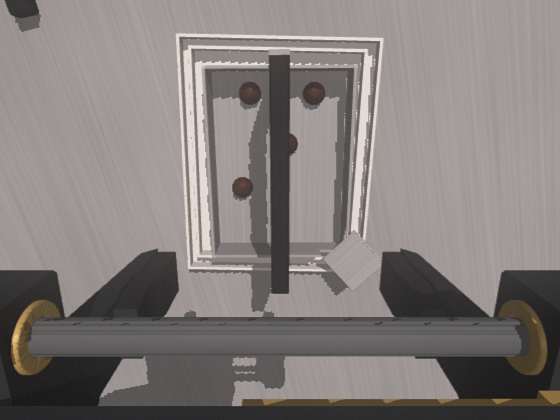

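The wrist view shows the bar vertical at column 280, aligned with the fingers, with the lip at lower right (352,262) and all four pralines visible. I'll descend, grip and lift slightly.

>>> {"method": "step_arm", "body": {"rows": "0.0024 0.0015 0.025 0 0 0 0;0 0 0.025 0 0 0 0;0 0 0.025 0 0 0 0;0 0 0.025 0 0 0 0;0 0 0.025 0 0 0 0;0 0 0.025 0 0 0 0;0 0 0.0155 0 0 0 0;0 0 0.0155 0 0 0 0;0 0 0 0 0 0 0;0 0 0 0 0 0 0.4;0 0 0 0 0 0 0.7;0 0 0 0 0 0 1;0 0 0 0 0 0 1;0 0 0 0 0 0 1;0 0 0 0 0 0 1;0 0 0 0 0 0 1;0 0 0 0 0 0 1", "force": 58}}

```text
time_s: 5.05
tcp_pos: [0.6003, 0.0842, 0.0977]
eef_rot: [[0.222, 0.975, -0.0], [0.975, -0.222, -0.0], [-0.0, -0.0, -1.0]]
contact_force: [-0.2, -0.5, 0.2]
opening: 0.0262
grasp_force: 0.0
```

>>> {"method": "step_arm", "body": {"rows": "0 0 -0.003 0 0 0 1;0 0 -0.003 0 0 0 1;0 0 -0.005 0 0 0 1;0 0 -0.006 0 0 0 1;0 0 -0.006 0 0 0 1;0 0 -0.006 0 0 0 1;0 0 -0.006 0 0 0 1;0 0 -0.005 0 0 0 1;0 0 0 0 0 0 1;0 0 0 0 0 0 1"}}

```text
time_s: 6.05
tcp_pos: [0.6002, 0.0842, 0.1377]
eef_rot: [[0.222, 0.975, -0.0], [0.975, -0.222, 0.0], [-0.0, -0.0, -1.0]]
contact_force: [0.3, 0.1, -4.2]
opening: 0.0155
grasp_force: 58.0
```

>>> {"method": "step_arm", "body": {"rows": "0 0 -0.004 0 0 0 1;0 0 -0.007 0 0 0 1;0 0 -0.01 0 0 0 1;0 0 -0.01 0 0 0 1;0 0 -0.01 0 0 0 1;0 -0.003 -0.01 0 0 0 1;0 -0.005 -0.01 0 0 0 1;0 -0.007 -0.01 0 0 0 1;0 -0.008 -0.01 0 0 0 1;0 -0.008 -0.01 0 0 0 1;0 -0.008 -0.01 0 0 0 1;0 -0.008 -0.01 0 0 0 1;0 -0.008 -0.01 0 0 0 1;0 -0.008 -0.01 0 0 0 1;0 -0.008 -0.01 0 0 0 1;0 -0.006 -0.01 0 0 0 1;0 -0.005 -0.01 0 0 0 1;0 -0.003 -0.006 0 0 0 1;0 0 -0.003 0 0 0 1;0 0 0 0 0 0 1"}}

```text
time_s: 8.05
tcp_pos: [0.5176, 0.103, 0.3079]
eef_rot: [[0.222, 0.975, 0.0], [0.975, -0.222, -0.0], [0.0, 0.0, -1.0]]
contact_force: [-0.3, 0.5, -3.9]
opening: 0.0153
grasp_force: 58.0
```

Run:
```python
from h import *
s=env.get_state(); print(s['time_s'],s['tcp_pos'],s['joints'].round(3),s['contact_force'])
p,d=save('wrist','pics/w2.png'); q,d=save('scene','pics/s2.png')
cv2.imwrite('pics/c2.png',np.hstack([cv2.resize(p,(400,300)),cv2.resize(q,(400,300))])[:,:,::-1])
```

```text
8.05 [0.5176064  0.10304229 0.30792144] [-0.026  0.279  1.363 -0.     1.499  0.199] [-0.27892536  0.45552916 -3.85535139]
```

View pics/c2.png

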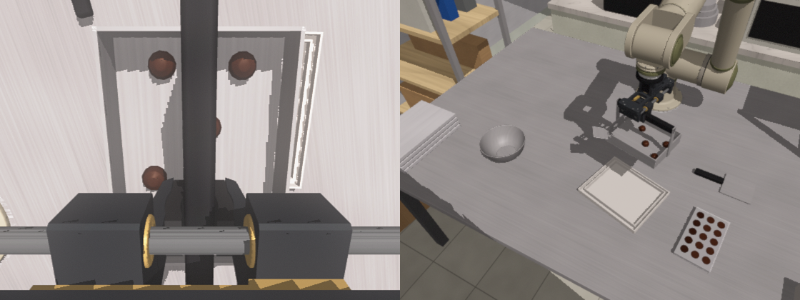

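The tote is off the trays, which stayed put, and all four pralines are still inside. I'll start the tilt towards the lip about the tool's (1,1,0) axis.

>>> {"method": "step_arm", "body": {"rows": "0 0 0 1.2 1.2 0 1;0 0 0 1.2 1.2 0 1;0 0 0 1.2 1.2 0 1;0 0 0 1.2 1.2 0 1;0 0 0 1.2 1.2 0 1;0 0 0 1.2 1.2 0 1;0 0 0 1.2 1.2 0 1;0 0 0 1.2 1.2 0 1;0 0 0 1.2 1.2 0 1;0 0 0 1.2 1.2 0 1;0 0 0 0.8 0.8 0 1;0 0 0 0.8 0.8 0 1;0 0 0 0.8 0.8 0 1;0 0 0 0.8 0.8 0 1;0 0 0 0.8 0.8 0 1;0 0 0 0 0 0 1;0 0 0 0 0 0 1"}}

```text
time_s: 9.85
tcp_pos: [0.5175, 0.103, 0.3077]
eef_rot: [[0.251, 0.946, -0.205], [0.929, -0.176, 0.326], [0.272, -0.272, -0.923]]
contact_force: [-0.9, 0.1, -5.0]
opening: 0.0155
grasp_force: 58.0
```

Run:
```python
from h import *
s=env.get_state(); print(s['time_s'],s['tcp_pos'],s['joints'].round(3),s['contact_force'],s['eef_rot'])
p,d=save('wrist','pics/w3.png'); q,d=save('scene','pics/s3.png')
cv2.imwrite('pics/c3.png',np.hstack([cv2.resize(p,(400,300)),q[60:270,250:530][:,:,:].repeat(1,0) if 0 else cv2.resize(q[60:270,250:530],(400,300))])[:,:,::-1])
```

```text
9.85 [0.51745906 0.10303519 0.30768124] [-0.167  0.382  1.272  0.296  1.75   0.072] [-0.88774115  0.14281493 -4.99842191] [[ 0.25135363  0.94598979 -0.20475513]
 [ 0.92890922 -0.1763345   0.32562832]
 [ 0.27193568 -0.27204679 -0.92306096]]
```

View pics/c3.png

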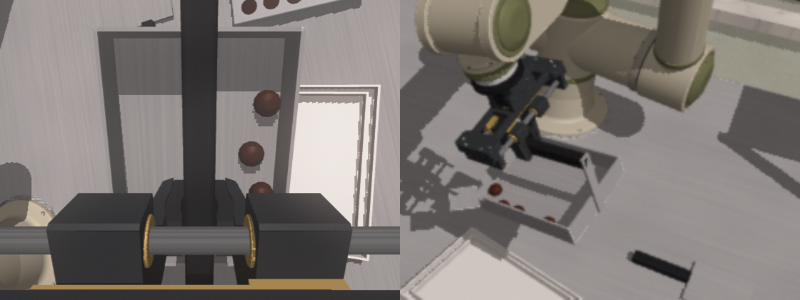

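The pralines have slid to the +y wall, at (265,100), (250,153) and (262,190) in the wrist view, and the tote hasn't slipped in the grip. I'll tilt further.

>>> {"method": "step_arm", "body": {"rows": "0 0 0 1 1 0 1;0 0 0 1 1 0 1;0 0 0 1 1 0 1;0 0 0 1 1 0 1;0 0 0 1 1 0 1;0 0 0 1 1 0 1;0 0 0 1 1 0 1;0 0 0 1 1 0 1;0 0 0 1 1 0 1;0 0 0 1 1 0 1;0 0 0 0.5 0.5 0 1;0 0 0 0 0 0 1;0 0 0 0 0 0 1;0 0 0 0 0 0 1;0 0 0 0 0 0 1;0 0 0 0 0 0 1;0 0 0 0 0 0 1;0 0 0 0 0 0 1"}}

```text
time_s: 11.75
tcp_pos: [0.5174, 0.1031, 0.3077]
eef_rot: [[0.3, 0.897, -0.324], [0.851, -0.099, 0.515], [0.43, -0.43, -0.794]]
contact_force: [-0.6, 0.2, -4.4]
opening: 0.0154
grasp_force: 58.0
```

Run:
```python
from h import *
s=env.get_state(); print(s['time_s'],s['tcp_pos'],s['joints'].round(3),s['contact_force'],s['eef_rot'])
p,d=save('wrist','pics/w4.png'); q,d=save('scene','pics/s4.png')
t,_=save('top','pics/t4.png')
w=cloud('scene',d); hsv=cv2.cvtColor(q,cv2.COLOR_RGB2HSV)
# praline pixels in tote frame predicted from grip
R=s['eef_rot']; T=np.c_[-R[:,0],R[:,1],-R[:,2]]; o=s['tcp_pos']-R[:,2]*env.hold_point_z-T[:,2]*0.110
corner=o+T@[.097,.072,.003]; print('corner',corner,'tilt',np.degrees(np.arccos(T[2,2])))
b=((hsv[:,:,0]<14)&(hsv[:,:,1]>110)&(q[:,:,0]>40)).astype(np.uint8)
n,_,st,ce=cv2.connectedComponentsWithStats(b)
for i in range(1,n):
  if st[i,4]>8:
    x=w[int(ce[i,1]),int(ce[i,0])]
    if x[2]>.06 and np.linalg.norm(x-o)<.25: print(st[i,4],ce[i],(x-o)@T*1000,np.linalg.norm(x-corner))
cv2.imwrite('pics/c4.png',np.hstack([cv2.resize(p,(400,300)),cv2.resize(q[90:230,270:457],(400,300))])[:,:,::-1])
```

```text
11.75 [0.51741953 0.10313579 0.30774405] [-0.237  0.466  1.231  0.467  1.909  0.039] [-0.58575633  0.15651654 -4.38083457] [[ 0.2999145   0.89731932 -0.32383534]
 [ 0.85144125 -0.09869218  0.51508023]
 [ 0.43023143 -0.4302068  -0.7936139 ]]
corner [0.52434015 0.05892173 0.1649606 ] tilt 37.47546950635433
103 [332.90291262 201.2038835 ] [55.62497154 53.16541893  8.81382155] 0.04583050234526816
```

View pics/c4.png

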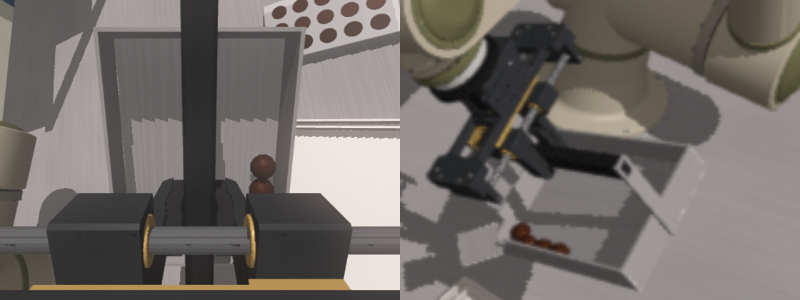

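All four pralines lie in a row by the lip: scene crop (520,232) to (562,250), with the farthest at (262,166) in the wrist view. I'll measure the farthest one's distance from the corner.

Run:
```python
from h import *
s=env.get_state(); R=s['eef_rot']; T=np.c_[-R[:,0],R[:,1],-R[:,2]]; o=s['tcp_pos']-R[:,2]*env.hold_point_z-T[:,2]*0.110
for n,f,box in (('wrist','pics/w4.png',(190,290,330,400)),('scene','pics/s4.png',(185,220,310,350)),('top','pics/t4.png',(140,260,170,330))):
  p=cv2.imread(f); hsv=cv2.cvtColor(p,cv2.COLOR_BGR2HSV)
  b=((hsv[:,:,0]<14)&(hsv[:,:,1]>90)&(p[:,:,2]>30)).astype(np.uint8)
  k=np.zeros_like(b); k[box[0]:box[1],box[2]:box[3]]=1; b*=k
  v,u=np.nonzero(b); 
  if not len(v): print(n,'none'); continue
  c=camera_params(n); fl=210/np.tan(np.radians(c['vfov'])/2); Rc=np.array(c['R']); C=-Rc.T@c['t']
  r=np.c_[(u-c['cx'])/fl,(v-c['cy'])/fl,np.ones(len(u))]@Rc
  C2=(C-o)@T; r2=r@T; h=.010   # plane mid-height of praline in tote frame
  X=(C2+r2*((h-C2[2])/r2[:,2])[:,None])*1000
  print(n,len(u),'x',np.percentile(X[:,0],[1,50,99]).round(),'y',np.percentile(X[:,1],[1,50,99]).round())
```

```text
wrist 470 x [ 5. 32. 39.] y [50. 59. 69.]
scene 120 x [ 0. 58. 88.] y [40. 55. 61.]
top 19 x [ 5. 11. 17.] y [44. 50. 53.]
```

```bash
python3 -c "
from plant import env
print(env.close_job())"
```

```text
the job is handed in; nothing more can be done
None
```

I handed the job in at about 12 s, with the tote held in the air at about 37° (0.65 rad) of tilt, its lip corner at about 165 mm, all four pralines in a row at the lip corner (farthest about 85 mm from it, limit 95 mm) and the trays where they were; the judge's verdict was not shown.

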